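# Tap the wobbly bottle to the middle of its weighing stand

## Robot

A 7-joint arm with a two-finger parallel gripper is mounted at the origin on the work surface. World frame = base frame: x ahead of the robot, y to its left, z up, the work surface at z = 0. Lengths are in m, angles in rad, forces in N, time in s.
With the tool pointing down it reaches from about 0.4 to 0.85 m from the base axis. Payload 10.4 kg.
Tool frame: the origin (TCP) lies on the centre line of the jaws, within the pads' length; the fingertips stand 22 mm ahead of it and the grasp point (between the pads) lies 3 mm ahead of it (manip.tips_ahead is the distance from the TCP to the fingertips, in m); z points along the fingers, y is the direction in which the jaws open and shut (so a half turn about z gives the same grasp; the last joint's range is limited). The gripper opens to 85 mm and grips with 20 to 120 N. Pads are 22 mm wide; open, the fingers measure 114 mm over their backs; the gripper's body (76 mm by 85 mm) begins 54 mm behind the grasp point. The pads swing forward as they close: fully open they stand 13 mm farther back than shut.
Start: joints at [-1.171, 0.332, -0.065, 1.46, 0.022, 1.35, -0.088], TCP at [0.256, 0.57, 0.253] pointing down, gripper open.
Joint ranges: [-2.6, 2.6], [-0.5, 2.12], [-1.47, 1.34], [0.16, 2.42], [-1.27, 4.41], [0.06, 2.06], [-2.6, 2.6]. Speed limits (rad/s): [2.22, 2.22, 2.79, 2.79, 3.14, 3.14, 3.14].

## Interface

Orientations are given as a rotation vector (axis times angle).
In Python, from plant import manip gives the robot as it stands. The module is installed in compiled form; this text tells all that it offers.
- The arm moves only by the shell command python3 -m pendant 'ROWS' [FORCE]. ROWS is JSON, one flat list of numbers, 5 for each row, row after row: the closure in counts, from 0 (fully open) to 255 (shut), then the shift along the tool's x, y, z in mm, then the turn about the tool's z in degrees. A call has 1 to 8 rows; each row shifts and turns the commanded pose from where the row before left it, along the tool's axes as they then stand; what a row does not reach is not made up. A row lasts 1/8 s, in which the tool goes at most 62.5 mm and 10.7 degrees, less where a joint would pass 70% of its speed; a pose out of reach is approached as far as the arm can. A call with a gripper value outside its range is refused whole. The fingers move at their own pace and stop on an object; FORCE is the grip in N (left out, the last holds). Time passes only in rows, so rows that do not move let the fingers close. It gives the time, the measured TCP pose, the force and the opening at its end, in the units of the state.
- manip.state(): the state, without advancing time (a new reading comes with each control period).
- manip.get_image(name): name is "scene" or "top" or "wrist"; returns a dict with "pixels" (480x640x3 uint8, red, green, blue), "intrinsics" (3x3 intrinsics, pixels), "dist_coeffs" ([k1, k2, p1, p2, k3] as OpenCV has them; the pictures are not rectified), "position" and "orientation" of the camera in the world. Camera axes: x right, y down, z forward; pixel columns grow to the right and rows downward; lengths in m; the calibration is good to about 2 mm. A picture is of the moment at which its call begins. There is no depth.
- manip.sign_off(): hands the job in, once; it reports no verdict.
The state is a dict: "t": time; "joint_positions": joint angles; "joint_velocities": joint speeds; "joint_torque": joint torques, N m; "position": TCP position; "ee_rot": TCP orientation; "force": force on the tool from outside, world axes, zero at the start; "torque": the same for the moment, N m; "width": finger opening in m.
Only numpy, scipy, OpenCV 4.12 (cv2) and the standard library are available. Lean on these libraries where they do the work, as an engineer would, in place of code of your own. Each camera call takes 0.05 s, during which the arm holds its last target.

## Task

The small brown bottle stands off-centre on its blue-rimmed weighing stand. Without gripping or lifting it, nudge it with light taps of the fingers until it stands upright in the middle of the stand, then take the fingers off it and press the green button on the white console fully down to register the weight. Do not knock the bottle over or off the stand, do not press the button before the bottle is centred, and leave the white bottle and everything else on the bench where they are.

Things in the scene. Friction and masses are not known exactly. Their poses are not given: they have to be found in the camera images.
- brown_bottle: Brown bottle, white cap, 66 mm high, 0.08 to 0.17 kg. Origin: centre of underside, z up. Narrow foot 32 mm across (lowest 3 mm); straight body 48 mm across from 11 to 44 mm up; cap 30 mm across. Wobbly: tapped low (11 to 18 mm up) it slides, under 2 N; pushed high it tips. Over 15 N on it is rough. Starts 11 to 18 mm off the stand's centre in any direction
- stand_brown_top (a point): Centre of the round top of the brown bottle's weighing stand, 40 mm above the bench: a fixed platform 74 mm across with a blue rim and a white disc 60 mm across, on a steel column over a grey base 88 mm across, 10 mm high. The brown bottle's axis belongs over this point
- weigh_button (a joint): Green spring button on the console: 0 is up, 0.006 m is fully down; presses straight down, about 4 N to bottom out, springs back when let go
- weigh_button_top (a point): Centre of the top face of the green button, 30 mm across, facing up. The button stands on a fixed white console 75 x 120 mm and 26 mm high
- white_bottle: White bottle with a grey cap, same shape as the brown one, already centred on its own stand; leave alone. Origin: centre of its underside
- stand_white_top (a point): Centre of the top of the white bottle's stand, like the other (40 mm high, 74 mm across) but with a yellow rim
- spare_cap: Bystander, leave alone: spare white screw cap, 36 mm across, 20 mm high, lying between the stands. Origin: its underside
- tip_box: Bystander, leave alone: blue box with a clear lid, 80 x 120 x 62 mm high. Origin: its underside
- tube_rack: Bystander, leave alone: grey rack, 60 x 200 mm, with capped tubes up to 98 mm high. Origin: its underside
- beaker: Bystander, leave alone: open glass beaker, 60 mm across, 75 mm high. Origin: its underside
- buffer_jar: Bystander, leave alone: amber jar with a white lid, 52 mm across, 65 mm high. Origin: its underside
- marker: Bystander, leave alone: white pen with a black cap, 130 mm long, lying flat, 14 mm thick. Origin: its underside

How it is judged:
On the way, in this order (a step that is already met when the one before it is completed fails the run):
1. the brown bottle stands upright and still within 6 mm of its stand's centre, with the fingers off it (horizontal distance between brown_bottle and stand_brown_top below 0.006 m and angle between brown_bottle's own z axis and vertical below 0.08 rad and z of brown_bottle in the frame of stand_brown_top between -0.004 and 0.004 m and linear speed of brown_bottle below 0.02 m/s and contact force between brown_bottle and the arm below 0.05 N and contact force between brown_bottle and the fingers below 0.05 N), for 0.3 s.
2. the green button is pressed down to at least 4.5 of its 6 mm (value of joint weigh_button above 0.0045 m), for 0.05 s.
At the end, for the whole second after the job is handed in: The brown bottle stands upright (within 0.08 rad), at rest on its stand's top, its axis within 6 mm of the stand's centre; the button is released; the white bottle is still upright within 8 mm of its own stand's centre (horizontal distance between brown_bottle and stand_brown_top below 0.006 m and angle between each of brown_bottle, white_bottle's own z axis and vertical below 0.08 rad and z of brown_bottle in the frame of stand_brown_top between -0.004 and 0.004 m and linear speed of each of brown_bottle, white_bottle below 0.02 m/s and value of joint weigh_button below 0.002 m and horizontal distance between white_bottle and stand_white_top below 0.008 m); the robot touches nothing.
It fails at once if the brown bottle tips more than 0.35 rad or falls off its stand (angle between brown_bottle's own z axis and vertical above 0.35 rad or z of brown_bottle in the frame of stand_brown_top below -0.01 m).
It fails at once if the brown bottle is lifted more than 10 mm (z of brown_bottle in the frame of stand_brown_top above 0.01 m).
It fails at once if the brown bottle is gripped or struck with more than 15 N (contact force between brown_bottle and the fingers above 15 N or contact force between brown_bottle and the arm above 15 N).
It fails at once if the button is pressed while the brown bottle is more than 6 mm off centre (value of joint weigh_button above 0.003 m and horizontal distance between brown_bottle and stand_brown_top above 0.006 m).
It fails at once if the white bottle is moved more than 8 mm, or another thing on the bench more than 20 mm (distance of white_bottle from where it was at the start of the episode above 0.008 m or distance of any of spare_cap, tip_box, tube_rack, beaker, buffer_jar, marker from where it was at the start of the episode above 0.02 m).
It also fails if it takes over 58 s, if anything falls off the work surface, if the arm or the gripper's body presses on something with over 40 N, if the wrist force passes 120 N, or if a joint passes its speed limit or range.

## Working session

There is one attempt and no reset: what is moved stays moved. The work goes in short steps, Python scripts to look and compute and a shell command to move; the robot and the scene stay as the last step left them, time stands still between calls to the robot, and variables do not carry over. Pictures are saved under pics/ and viewed, and the job is handed in when it is done.

```bash
mkdir -p pics; python3 - <<'E'
from plant import manip
import cv2, numpy as np
print(manip.state()); print(manip.tips_ahead)
for n in ["scene","top","wrist"]:
    im=manip.get_image(n); cv2.imwrite(f"pics/{n}0.png",im["pixels"][:,:,::-1])
    print(n,im["intrinsics"],im["dist_coeffs"],im["position"],im["orientation"])
E
```

```text
{'t': 0.0, 'joint_positions': array([-1.17061838,  0.33290746, -0.06468273,  1.46096723,  0.02161127,
        1.34986597, -0.08849305]), 'joint_velocities': array([-0.00036276,  0.00129687, -0.00064998, -0.00101971,  0.002357  ,
       -0.00112533,  0.00053847]), 'joint_torque': array([ 4.43238232e-04, -6.25424623e+01,  4.99091030e-02, -3.91621900e+01,
        1.62611943e-02,  9.58718068e-03,  1.05053664e-05]), 'position': array([0.25630924, 0.56964916, 0.25248126]), 'ee_rot': array([-6.59093695e-01, -3.07144792e+00,  2.25391017e-03]), 'force': array([ 0.03716251, -0.76610443, -0.67456613]), 'torque': array([-0.0021621 , -0.05201928, -0.00132292]), 'width': 0.0854088470338174}
0.022
scene [[588.07229958   0.         317.45359508]
 [  0.         588.07229958 236.83981106]
 [  0.           0.           1.        ]] [0.002928 0.       0.       0.       0.      ] [1.21539586 0.5082068  0.72488816] [-1.12552324 -2.22749938  1.08468652]
top [[577.25352923   0.         305.5331857 ]
 [  0.         577.25352923 238.09607882]
 [  0.           0.           1.        ]] [-0.1681378  0.         0.         0.         0.       ] [ 0.33033801 -0.01509678  1.45082527] [-2.12381789  2.15534721 -0.11872477]
wrist [[368.79242388   0.         324.70690668]
 [  0.         368.79242388 240.09898536]
 [  0.           0.           1.        ]] [-0.04164996  0.          0.          0.          0.        ] [0.18960158 0.60027399 0.37321297] [2.42267921 1.56766802 0.23072021]
```

View pics/scene0.png

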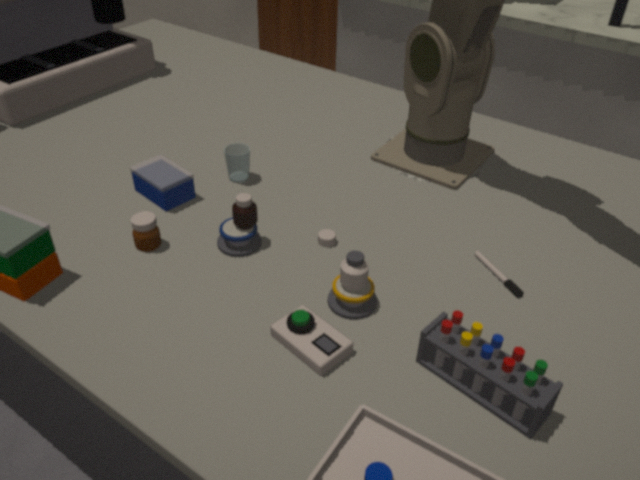

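View pics/top0.png

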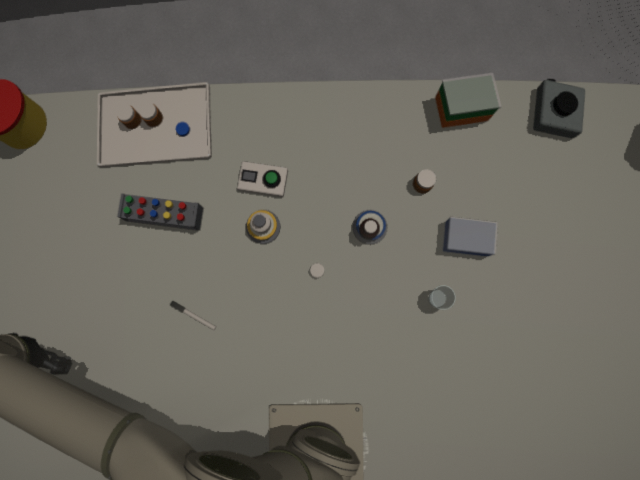

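View pics/wrist0.png

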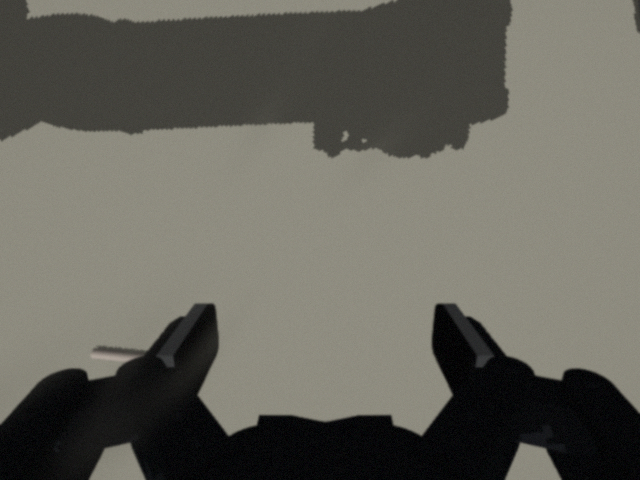

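The pictures show: in the scene view, brown bottle at (244,214) on the blue-rimmed stand (239,232), green button at (301,320); in the top view, stand at (370,226), bottle cap (371,227), button (272,178), white bottle (262,225), spare cap (317,270). In the top view the robot is near the bottom and +x runs up. The wrist view shows only bare bench.

```bash
cat > h.py <<'E'
import numpy as np, cv2
from scipy.spatial.transform import Rotation as R
from plant import manip
def p2w(im,uv,z):
    p=cv2.undistortPoints(np.array(uv,float).reshape(-1,1,2),im["intrinsics"],im["dist_coeffs"]).reshape(-1,2)
    d=np.c_[p,np.ones(len(p))]@R.from_rotvec(im["orientation"]).as_matrix().T
    o=np.array(im["position"]); z=np.broadcast_to(z,len(p))
    return o+d*((z-o[2])/d[:,2])[:,None]
def w2p(im,P):
    r=R.from_rotvec(im["orientation"]).inv(); 
    return cv2.projectPoints(np.array(P,float).reshape(-1,3),r.as_rotvec(),-r.apply(im["position"]),im["intrinsics"],im["dist_coeffs"])[0].reshape(-1,2)
def crop(im,c,w,h,s,fn):
    u,v=c; a=im["pixels"][v-h:v+h,max(u-w,0):u+w,::-1]
    cv2.imwrite(fn,cv2.resize(a,None,fx=s,fy=s,interpolation=cv2.INTER_CUBIC))
E
python3 - <<'E'
from h import *
im=manip.get_image("top")
print(p2w(im,[(370,226),(371,227),(272,178),(263,225),(317,270),(440,298),(424,180)],[.04,.106,.03,.04,.02,.0,.06]))
crop(im,(320,220),80,60,5,"pics/topc.png")
s=manip.state(); print(R.from_rotvec(s["ee_rot"]).as_matrix())
E
```

```text
[[ 0.55063938 -0.14117246  0.04      ]
 [ 0.53791052 -0.13756598  0.106     ]
 [ 0.67932943  0.10178431  0.03      ]
 [ 0.5576338   0.12383606  0.04      ]
 [ 0.44537749 -0.00831022  0.02      ]
 [ 0.37094841 -0.31662655  0.        ]
 [ 0.66063977 -0.27701073  0.06      ]]
[[-9.11948701e-01  4.10304136e-01 -2.86755919e-04]
 [ 4.10304234e-01  9.11948395e-01 -7.49192793e-04]
 [-4.58903015e-05 -8.00882562e-04 -9.99999678e-01]]
```

View pics/topc.png

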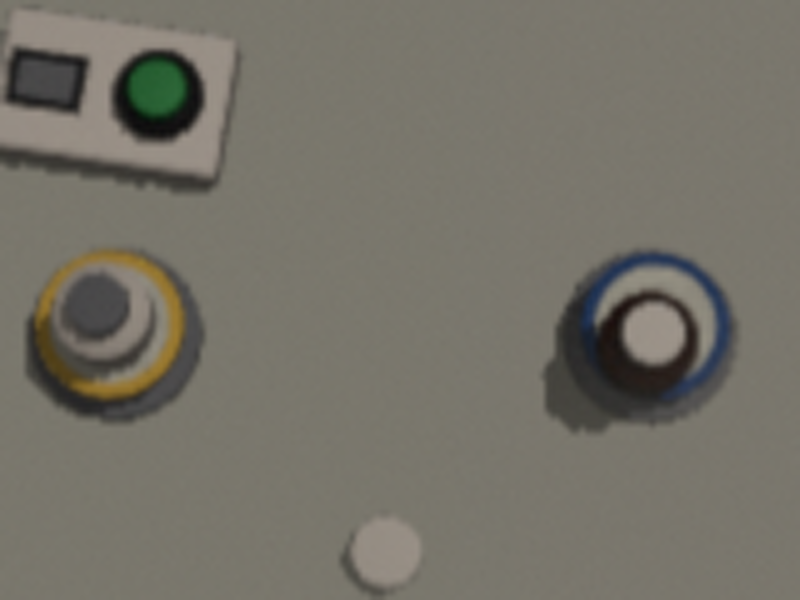

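```bash
python3 - <<'E'
from h import *
im=manip.get_image("wrist"); s=manip.state()
T=R.from_rotvec(s["ee_rot"]).as_matrix()
print("cam axes in tool",(T.T@R.from_rotvec(im["orientation"]).as_matrix()).round(3), "pos in tool",T.T@(im["position"]-s["position"]))
g=p2w(im,[(325,150),(325,240)],.06); print(((g-s["position"])@T).round(4))
# top fit
im=manip.get_image("top"); hsv=cv2.cvtColor(im["pixels"],cv2.COLOR_RGB2HSV)
m=cv2.inRange(hsv,(105,90,40),(130,255,255)); m[:, :340]=0;m[:,400:]=0
v,u=np.nonzero(m[190:260]); v=v+190
P=p2w(im,np.c_[u,v],.04)[:,:2]
A=np.c_[2*P,np.ones(len(P))]; c=np.linalg.lstsq(A,(P**2).sum(1),rcond=None)[0]; print("stand",c[:2],np.sqrt(c[2]+c[0]**2+c[1]**2),len(P))
roi=im["pixels"][215:240,358:386].astype(int).sum(2); mm=roi>330
n,l,st,ce=cv2.connectedComponentsWithStats(mm.astype(np.uint8)); print(st,ce+[358,215]); 
tgt=np.array([.54,-.14,.2525]); print("delta tool to put TCP over",T.T@(tgt-s["position"]))
E
```

```text
cam axes in tool [[ 0.    -0.957 -0.289]
 [ 1.     0.     0.   ]
 [-0.    -0.289  0.957]] pos in tool [ 0.07340474  0.00033946 -0.12049362]
[[ 0.0567  0.0006  0.193 ]
 [-0.0213  0.0007  0.193 ]]
stand [ 0.55404495 -0.14253831] 0.03391115177763845 120
[[  0   0  28  25 462]
 [  1   0  24  17 114]
 [ 25   0   3   3   6]
 [  7   6  12  12 111]
 [ 25  21   3   4   7]] [[370.98268398 229.03463203]
 [373.26315789 219.53508772]
 [384.33333333 215.66666667]
 [370.33333333 226.11711712]
 [384.42857143 238.        ]]
delta tool to put TCP over [-0.54987655 -0.53096635  0.00081104]
```

```bash
python3 -m pendant '[0,-37,-33,0,0, 0,-37,-33,0,0, 0,-37,-33,0,0, 0,-37,-33,0,0, 0,-37,-33,0,0, 0,-37,-33,0,0, 0,-37,-33,0,0, 0,-37,-33,0,0]'; python3 -m pendant '[0,-37,-33,0,0, 0,-37,-33,0,0, 0,-37,-33,0,0, 0,-37,-33,0,0, 0,-37,-33,0,0, 0,-37,-33,0,0, 0,-37,-33,0,0, 0,0,0,0,0]'
python3 - <<'E'
from h import *
im=manip.get_image("wrist"); cv2.imwrite("pics/w1.png",im["pixels"][:,:,::-1])
s=manip.state();print(s["joint_positions"],s["t"])
E
```

```text
t: 1.3
position: [0.4185, 0.2062, 0.2535]
ee_rot: [0.659, 3.071, 0.001]
force: [0.0, -0.1, -0.2]
width: 0.085
t: 2.3
position: [0.5596, -0.1134, 0.2531]
ee_rot: [0.668, 3.069, -0.003]
force: [-0.6, 0.7, 0.6]
width: 0.0855
[-0.36410828  0.22486756  0.56228543  1.63769687 -0.12233934  1.31496897
  1.36283079] 2.35
```

View pics/w1.png

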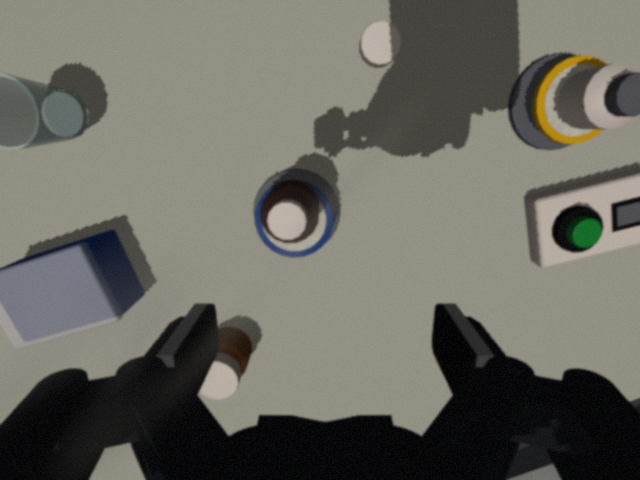

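The wrist picture shows the blue-rimmed stand centred near (295,213), with the cap at (288,220), the white bottle's stand at (575,105) and the button at (584,234).

```bash
cat >> h.py <<'E'
from scipy.optimize import least_squares
def meas(name,stand0=(.552,-.142),bot0=(.542,-.137),dbg=None):
    im=manip.get_image(name); hsv=cv2.cvtColor(im["pixels"],cv2.COLOR_RGB2HSV)
    m=cv2.inRange(hsv,(105,90,40),(130,255,255)); v,u=np.nonzero(m)
    P=p2w(im,np.c_[u,v],.04)[:,:2]; d=np.hypot(*(P-stand0).T); P=P[d<.045]
    f=least_squares(lambda q:np.hypot(*(P-q[:2]).T)-.0335,stand0,loss="soft_l1",f_scale=.002); st=f.x
    # cap: bright blob near predicted
    g=im["pixels"].astype(int).min(2); 
    c=w2p(im,[(*bot0,.106)])[0]; 
    v,u=np.mgrid[0:480,0:640]; W=p2w(im,np.c_[u.ravel(),v.ravel()],.106)[:,:2].reshape(480,640,2)
    dd=np.hypot(*(W-np.array(bot0)).transpose(2,0,1))
    thr=0.5*(np.median(g[dd<.009])+np.median(g[(dd>.018)&(dd<.021)]))
    thr=.5*np.median(g[dd<.008])+25
    mm=((g>thr)&(dd<.03)).astype(np.uint8)
    n,l,s,ce=cv2.connectedComponentsWithStats(mm); k=l[int(round(c[1])),int(round(c[0]))]
    reg=l==k; Q=W[reg]
    # circle r 15 around region
    b=Q.mean(0)
    print(name,"stand",st.round(4),"rms",np.sqrt(np.mean(f.fun**2)).round(4),len(P),"cap",b.round(4),"eqr",np.sqrt(((Q-b)**2).sum(1).mean()*2).round(4),"off(bot-stand)",((b-st)*1e3).round(1))
    if dbg:
        o=im["pixels"][:,:,::-1].copy(); o[reg]=(0,255,255)
        t=np.linspace(0,6.28,200)
        for r,z,cc in((.037,.04,st),(.030,.04,st),(.015,.106,b),(.024,.084,b),(.024,.055,b)):
            pts=w2p(im,np.c_[cc[0]+r*np.cos(t),cc[1]+r*np.sin(t),0*t+z]); cv2.polylines(o,[np.round(pts*8).astype(np.int32)],True,(0,0,255),1,cv2.LINE_AA,3)
        x,y=np.round(c).astype(int); a=o[max(y-60,0):y+60,max(x-80,0):x+80]; cv2.imwrite(dbg,cv2.resize(a,None,fx=4,fy=4,interpolation=cv2.INTER_CUBIC))
    return st,b
E
python3 - <<'E'
from h import *
for n in("wrist","top","scene"): meas(n,dbg=f"pics/d1{n}.png")
a=[cv2.imread(f"pics/d1{n}.png") for n in("wrist","top","scene")]
cv2.imwrite("pics/d1.png",cv2.resize(np.hstack([cv2.resize(x,(640,480)) for x in a]),(800,200)))
E
```

```text
wrist stand [ 0.5544 -0.143 ] rms 0.0014 808 cap [ 0.541  -0.1363] eqr 0.0145 off(bot-stand) [-13.4   6.6]
top stand [ 0.552 -0.142] rms nan 0 cap [ 0.542  -0.1372] eqr 0.0299 off(bot-stand) [-10.    4.8]
scene stand [ 0.5571 -0.1428] rms 0.0024 138 cap [ 0.5379 -0.1411] eqr 0.0279 off(bot-stand) [-19.2   1.6]
  return _methods._mean(a, axis=axis, dtype=dtype,
  ret = ret.dtype.type(ret / rcount)
```

View pics/d1wrist.png

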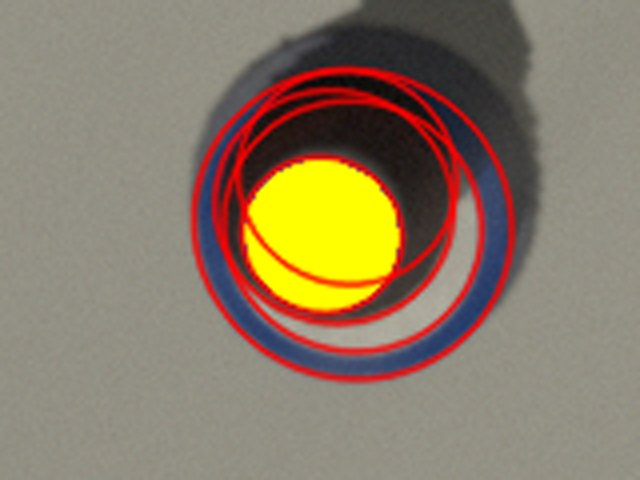

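View pics/d1scene.png

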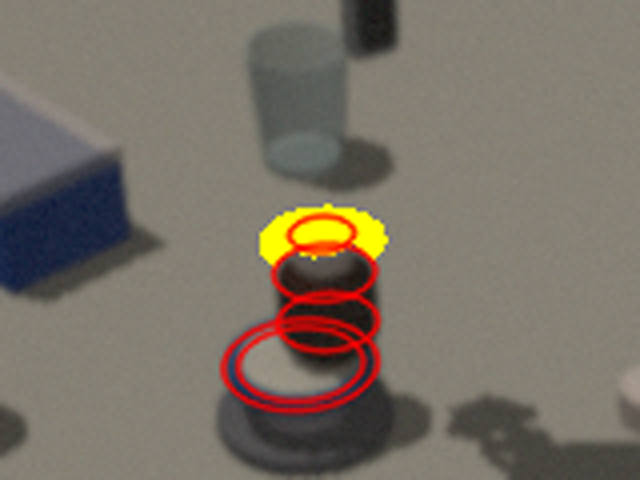

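The overlay fits all of the wrist image: the bottle is 14.9 mm off, towards (-x, +y). My plan is to turn the jaws along the offset direction, straddle the bottle with part-open fingers, and push with one flat pad held low.

```bash
python3 -m pendant '[50,0,0,0,10, 50,0,0,0,10, 50,0,0,0,10, 50,0,0,0,10, 50,0,0,0,10, 50,0,0,0,10, 50,0,0,0,10, 50,0,0,0,10]' 20; python3 -m pendant '[50,0,0,0,10, 50,0,0,0,1, 50,0,0,0,0]'
python3 - <<'E'
from h import *
im=manip.get_image("wrist"); cv2.imwrite("pics/w2.png",im["pixels"][:,:,::-1])
s=manip.state();T=R.from_rotvec(s["ee_rot"]).as_matrix();print(s["joint_positions"],s["t"],s["position"],s["width"]);print(T.round(4))
b=np.array([.541,-.1363,s["position"][2]]);st=np.array([.5544,-.143,s["position"][2]])
print("to bottle (tool)",T.T@(b-s["position"]),"bot->stand",T.T@(st-b))
E
```

```text
t: 3.5
position: [0.5594, -0.1076, 0.2534]
ee_rot: [-2.482, -1.925, -0.001]
force: [-0.0, 0.2, -0.1]
width: 0.0689
t: 3.88
position: [0.5594, -0.1084, 0.2533]
ee_rot: [-2.649, -1.689, -0.001]
force: [0.6, -0.4, -0.4]
width: 0.0689
[-0.53253118  0.24898314  0.76584705  1.6460812  -0.1778339   1.31806109
 -0.1736733 ] 3.925 [ 0.55947072 -0.10855938  0.25335339] 0.0687194853148297
[[ 4.225e-01  9.063e-01  2.000e-04]
 [ 9.063e-01 -4.225e-01  5.000e-04]
 [ 5.000e-04 -0.000e+00 -1.000e+00]]
to bottle (tool) [-3.29472017e-02 -5.01907512e-03 -1.57599912e-05] bot->stand [-4.10364372e-04  1.49760342e-02 -7.72337768e-07]
```

View pics/w2.png

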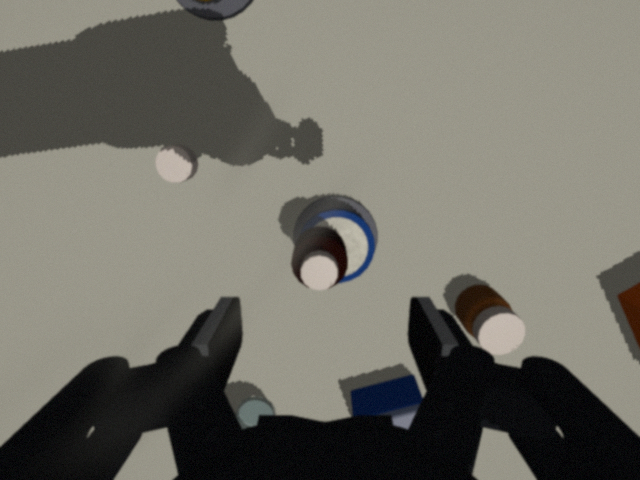

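```bash
python3 - <<'E'
from h import *
a=meas("wrist",dbg="pics/d2.png")
s=manip.state();T=R.from_rotvec(s["ee_rot"]).as_matrix();f=lambda q:(T[:2,:2].T@(q-s["position"][:2])*1e3).round(1)
print(f(a[0]),f(a[1]))
E
```

```text
wrist stand [ 0.5555 -0.1434] rms 0.0018 742 cap [ 0.5359 -0.143 ] eqr 0.0257 off(bot-stand) [-19.6   0.3]
[-33.   11.1] [-41.   -6.8]
```

View pics/d2.png

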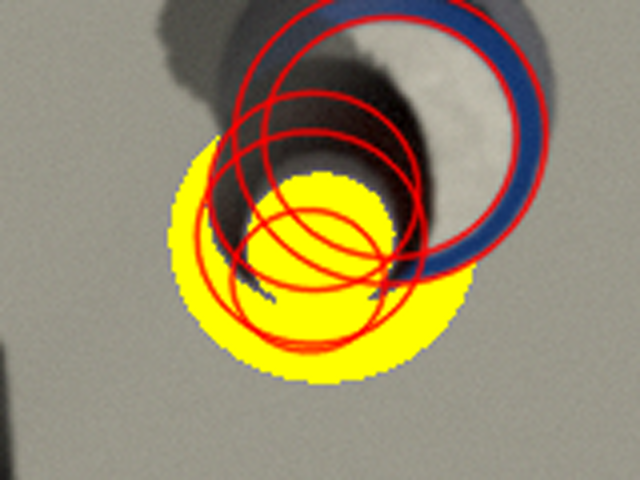

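```bash
python3 - <<'E'
s=open('h.py').read()
s=s.replace('    thr=.5*np.median(g[dd<.008])+25\n','    bench=np.median(g); capv=np.median(g[dd<.008]); thr=.5*(bench+capv); g=cv2.GaussianBlur(g.astype(np.float32),(0,0),.8); print("bench,cap",bench,capv)\n')
open('h.py','w').write(s)
E
python3 - <<'E'
from h import *
a=meas("wrist",dbg="pics/d3.png")
s=manip.state();T=R.from_rotvec(s["ee_rot"]).as_matrix();f=lambda q:(T[:2,:2].T@(q-s["position"][:2])*1e3).round(1)
print(f(a[0]),f(a[1]))
E
```

```text
bench,cap 135.0 175.0
wrist stand [ 0.5555 -0.1434] rms 0.0018 737 cap [ 0.5415 -0.1369] eqr 0.0135 off(bot-stand) [-14.    6.5]
[-32.9  11.1] [-32.9  -4.4]
```

View pics/d3.png

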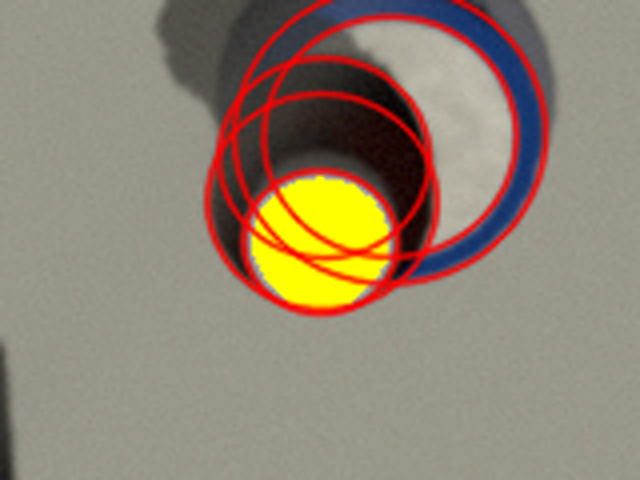

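```bash
python3 -m pendant '[50,-33,-5,0,0, 50,0,0,50,0, 50,0,0,50,0, 50,0,0,30,0, 50,0,0,10,0, 50,0,0,0,0]'
python3 - <<'E'
from h import *
im=manip.get_image("wrist"); cv2.imwrite("pics/w3.png",im["pixels"][:,:,::-1])
im=manip.get_image("scene"); crop(im,(244,210),80,60,5,"pics/s3.png")
s=manip.state();print(s["position"])
E
```

```text
t: 4.78
position: [0.541, -0.137, 0.1136]
ee_rot: [2.653, 1.683, -0.0]
force: [0.2, 0.1, -0.5]
width: 0.0688
[ 0.54173114 -0.13707185  0.11464583]
```

View pics/w3.png

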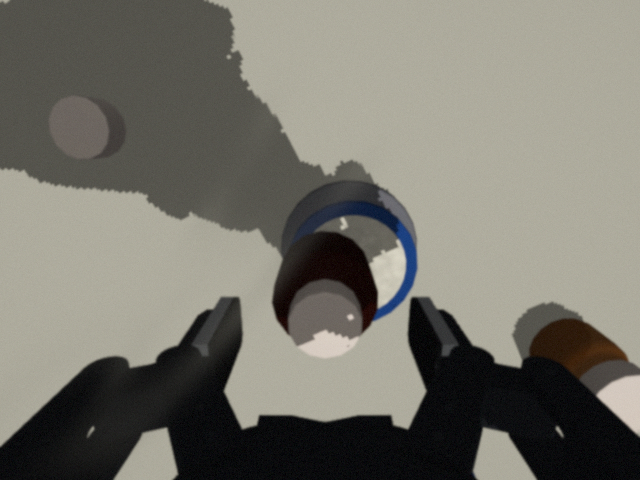

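View pics/s3.png

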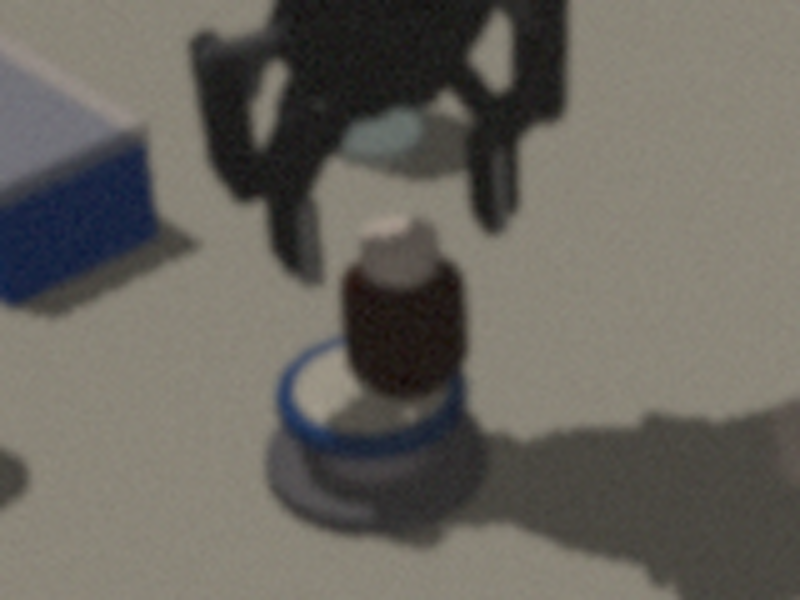

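The wrist picture shows the cap at (325,318), midway between the pads at (240,300) and (410,300). The scene crop agrees, with the fingers clear on both sides, so I go on down.

```bash
python3 -m pendant '[50,0,0,20,0, 50,0,0,16,0, 50,0,0,10,0, 50,0,0,0,0, 50,0,0,0,0]'
python3 - <<'E'
from h import *
im=manip.get_image("wrist"); cv2.imwrite("pics/w4.png",im["pixels"][:,:,::-1])
im=manip.get_image("scene"); crop(im,(244,210),80,60,5,"pics/s4.png")
s=manip.state();print(s["position"],s["force"])
E
```

```text
t: 5.5
position: [0.5411, -0.137, 0.0676]
ee_rot: [2.653, 1.682, 0.0]
force: [-1.0, 0.1, 0.7]
width: 0.0684
[ 0.54124316 -0.13695209  0.06778622] [-1.23660778 -0.10982168  0.3061569 ]
```

View pics/w4.png

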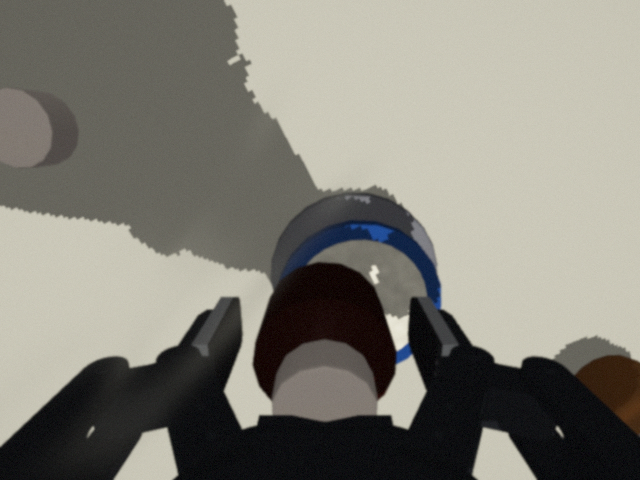

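View pics/s4.png

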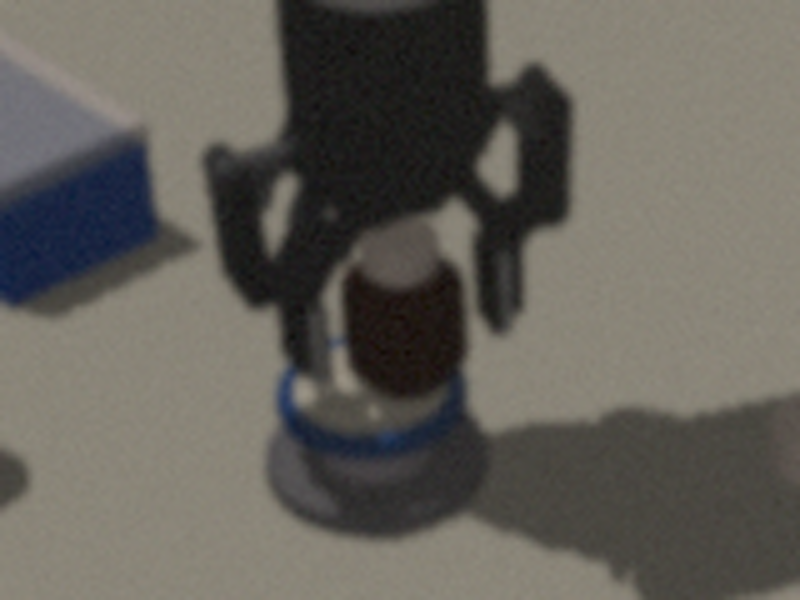

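The fingers now straddle the bottle without touching it: in the wrist view the bottle lies between columns 255 and 395, and the pads are at 240 and 410. Next I ease the −y pad up to it.

```bash
python3 -m pendant '[50,0,3,0,0, 50,0,3,0,0, 50,0,2,0,0, 50,0,1.5,0,0, 50,0,1.5,0,0, 50,0,1.5,0,0, 50,0,1.5,0,0, 50,0,0,0,0]'
python3 - <<'E'
from h import *
im=manip.get_image("wrist"); cv2.imwrite("pics/w5.png",im["pixels"][:,:,::-1])
im=manip.get_image("scene"); crop(im,(244,210),80,60,5,"pics/s5.png")
s=manip.state();T=R.from_rotvec(s["ee_rot"]).as_matrix();print(s["position"],T.T@s["force"], T[:2,:2].T@(np.array([.555,-.1432])-s["position"][:2]))
E
```

```text
t: 6.6
position: [0.5536, -0.1428, 0.0672]
ee_rot: [2.653, 1.683, 0.0]
force: [0.3, 1.4, -0.2]
width: 0.0686
[ 0.55363258 -0.14285784  0.06726755] [ 0.07917565 -0.59368073 -0.88976481] [0.00027328 0.00138284]
```

View pics/w5.png

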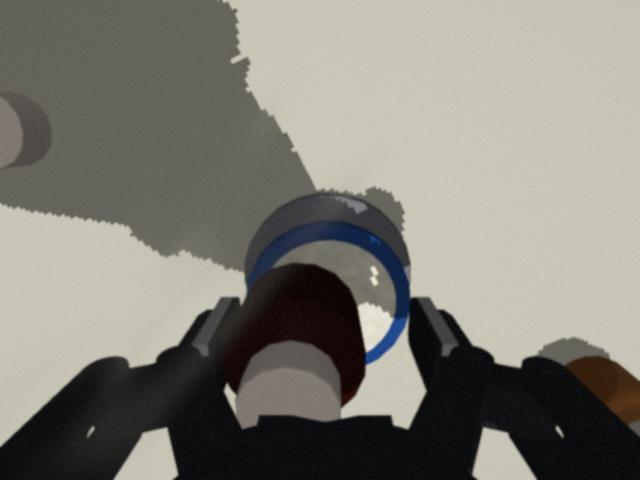

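View pics/s5.png

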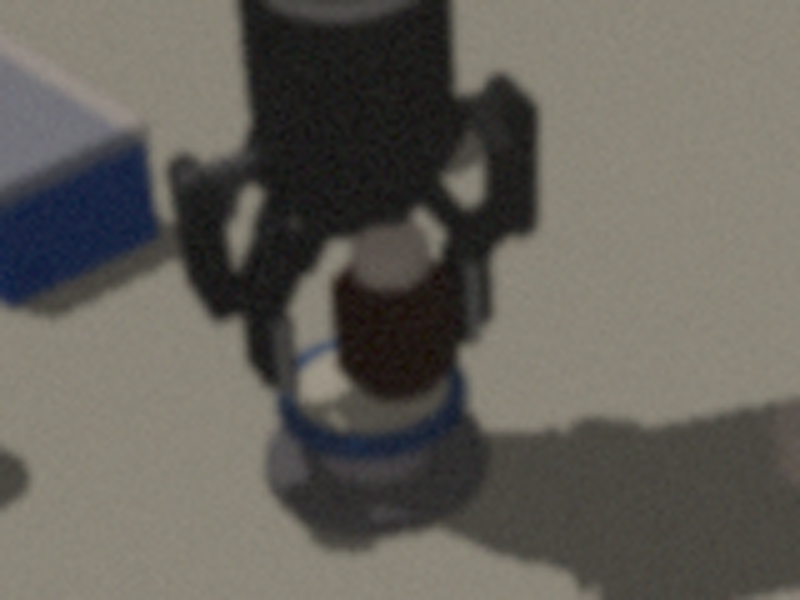

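The bottle is upright and touches the −y pad (wrist view, column 240). About 11.5 mm are left, so I push slowly.

```bash
python3 -m pendant '[50,0,1,0,0, 50,0,1,0,0, 50,0,1,0,0, 50,0,1,0,0, 50,0,1,0,0, 50,0,0,0,0]'
python3 - <<'E'
from h import *
im=manip.get_image("wrist"); cv2.imwrite("pics/w6.png",im["pixels"][:,:,::-1])
im=manip.get_image("scene"); crop(im,(244,210),80,60,5,"pics/s6.png")
s=manip.state();T=R.from_rotvec(s["ee_rot"]).as_matrix();print(s["position"],T.T@s["force"], T[:2,:2].T@(np.array([.555,-.1432])-s["position"][:2]))
E
```

```text
t: 7.45
position: [0.5582, -0.145, 0.0673]
ee_rot: [2.653, 1.683, 0.0]
force: [-0.4, -0.1, -0.5]
width: 0.0686
[ 0.5581685  -0.14502304  0.06730153] [ 0.03957934 -0.16754463  0.00829678] [ 0.00029884 -0.00364329]
```

View pics/w6.png

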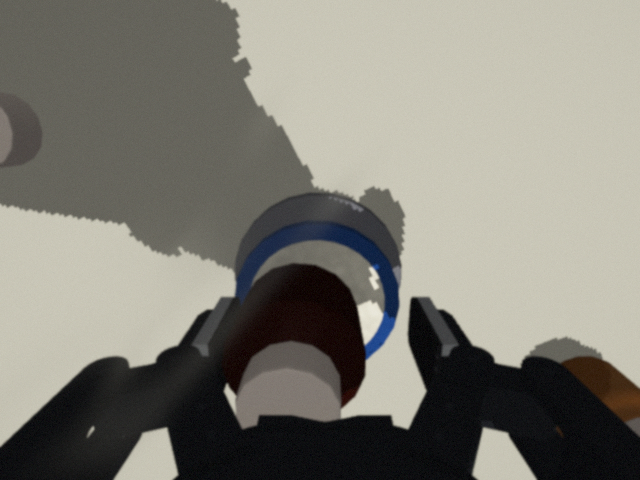

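View pics/s6.png

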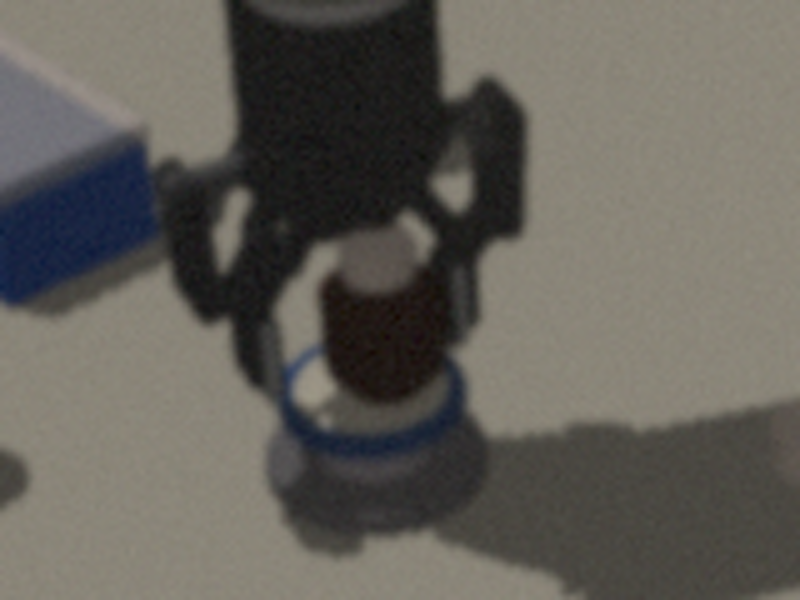

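The bottle slides along and stays upright. Its image relative to the pad has not changed (cap at (288,385)), and the stand has moved 10 px left. I finish the remaining 6.5 mm and then back the pad off.

```bash
python3 -m pendant '[50,0,1,0,0, 50,0,1,0,0, 50,0,1,0,0, 50,0,1,0,0, 50,0,1,0,0, 50,0,0.8,0,0, 50,0,0.7,0,0, 50,0,0,0,0]';  python3 -m pendant '[50,0,-2,0,0, 50,0,-4,0,0, 50,0,-4,0,0, 50,0,0,0,0]'
python3 - <<'E'
from h import *
im=manip.get_image("wrist"); cv2.imwrite("pics/w7.png",im["pixels"][:,:,::-1])
im=manip.get_image("scene"); crop(im,(244,210),80,60,5,"pics/s7.png")
s=manip.state();T=R.from_rotvec(s["ee_rot"]).as_matrix();print(s["position"],T.T@s["force"], T[:2,:2].T@(np.array([.555,-.1432])-s["position"][:2]))
E
```

```text
t: 8.55
position: [0.564, -0.1478, 0.0673]
ee_rot: [2.653, 1.683, 0.0]
force: [-0.7, -0.1, 0.5]
width: 0.0685
t: 9.05
position: [0.5546, -0.1432, 0.0673]
ee_rot: [-2.653, -1.683, -0.0]
force: [0.0, -0.0, -0.6]
width: 0.0688
[ 0.55499918 -0.14336857  0.06738334] [ 0.6421822  0.0414945 -1.3296099] [ 1.52854469e-04 -7.10780767e-05]
```

View pics/w7.png

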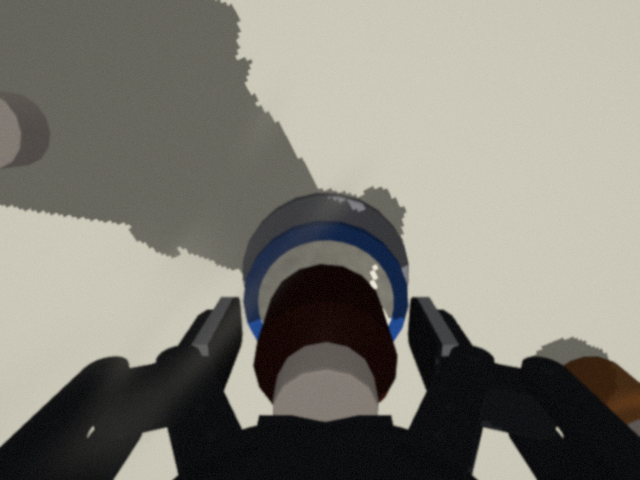

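View pics/s7.png

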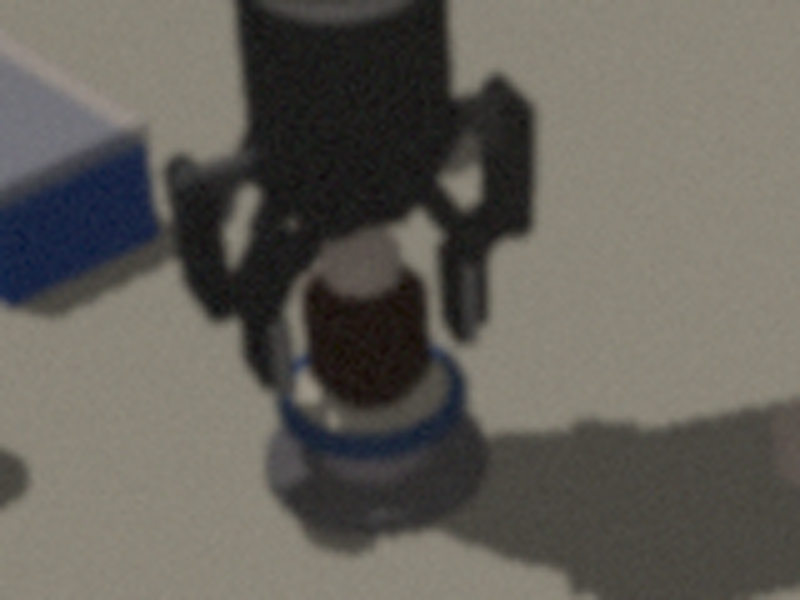

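The bottle and the stand both centre on column 326, and neither pad touches the bottle. I go straight up and measure again.

```bash
python3 -m pendant '[50,0,0,-10,0, 50,0,0,-25,0, 50,0,0,-40,0, 50,0,0,-50,0, 50,0,0,-50,0, 50,35,0,-10,0, 50,0,0,0,0, 50,0,0,0,0]'
python3 - <<'E'
from h import *
a=meas("wrist",stand0=(.555,-.1432),bot0=(.555,-.1432),dbg="pics/d8.png")
s=manip.state();T=R.from_rotvec(s["ee_rot"]).as_matrix();f=lambda q:(T[:2,:2].T@(q-s["position"][:2])*1e3).round(1)
print(f(a[0]),f(a[1]),s["position"],s["t"])
im=manip.get_image("wrist"); print(p2w(im,[(0,0)],.03)); cv2.imwrite("pics/w8.png",im["pixels"][:,:,::-1])
E
```

```text
t: 10.15
position: [0.5695, -0.1122, 0.2524]
ee_rot: [2.653, 1.682, -0.001]
force: [-0.7, -0.4, 0.0]
width: 0.0689
bench,cap 135.0 175.0
wrist stand [ 0.5554 -0.143 ] rms 0.0017 686 cap [ 0.5549 -0.144 ] eqr 0.0136 off(bot-stand) [-0.5 -1. ]
[-33.4   0.4] [-34.4   0.4] [ 0.56930387 -0.11267104  0.25216367] 10.2
[[0.3979647  0.17165183 0.03      ]]
```

View pics/d8.png

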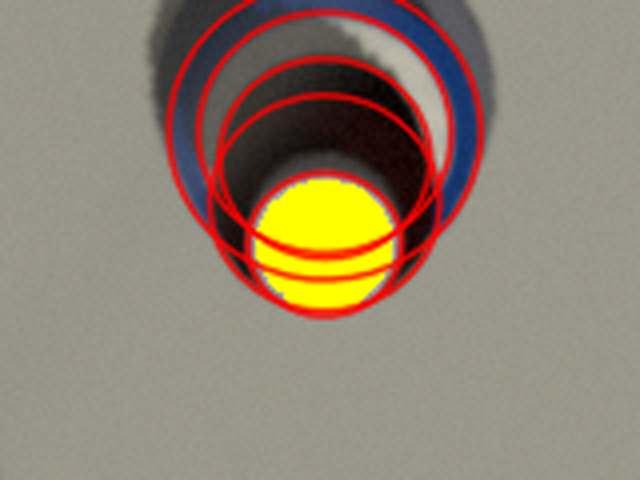

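View pics/w8.png

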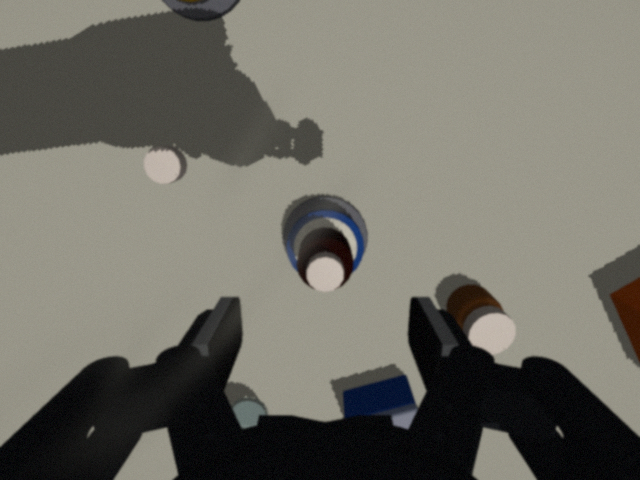

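The bottle is centred to about 1 mm: the measured offset is (-0.5, -1.0) mm, the cap is at (325,271) and it is upright. Next is the button. I shut the fingers and fly to where I can see it.

```bash
python3 -m pendant '[255,40,1,0,0, 255,40,2,0,0, 255,40,2,0,0, 255,40,1,0,0, 255,40,1,0,0, 255,40,1,0,0, 255,35,1,0,0, 255,0,0,0,0]'
python3 - <<'E'
from h import *
im=manip.get_image("wrist"); cv2.imwrite("pics/w9.png",im["pixels"][:,:,::-1])
hsv=cv2.cvtColor(im["pixels"],cv2.COLOR_RGB2HSV); m=cv2.inRange(hsv,(45,100,40),(80,255,255))
n,l,st,ce=cv2.connectedComponentsWithStats(m); k=1+np.argmax(st[1:,4]); print(st[k],ce[k])
s=manip.state();T=R.from_rotvec(s["ee_rot"]).as_matrix();f=lambda q:(T.T@(q-s["position"])*1e3).round(1)
v,u=np.nonzero(l==k)
for z in(.030,.034,.040):
  W=p2w(im,np.c_[u,v],z);b=W.mean(0); print(z,b,np.sqrt(2*((W-b)**2).sum(1).mean()),f(b))
print(s["position"],s["width"],s["joint_positions"].round(2))
im=manip.get_image("scene"); crop(im,(310,330),60,45,6,"pics/s9.png")
hsv=cv2.cvtColor(im["pixels"],cv2.COLOR_RGB2HSV); m=cv2.inRange(hsv,(45,100,40),(80,255,255));m[:, :270]=0; m[:,340:]=0
v,u=np.nonzero(m)
for z in(.030,.034,.040):
  print(z,p2w(im,np.c_[u,v],z).mean(0))
E
```

```text
t: 11.25
position: [0.6953, 0.1358, 0.2508]
ee_rot: [-2.649, -1.687, 0.002]
force: [-0.3, -1.2, -0.7]
width: 0.0001
[309 238  32  32 809] [324.60197775 253.71199011]
0.03 [0.67701032 0.09664776 0.03      ] 0.016167354526083533 [-40.5  -0.7 221.4]
0.034 [0.67760069 0.09789183 0.034     ] 0.015977937617424318 [-39.2  -0.7 217.4]
0.04 [0.67848623 0.09975795 0.04      ] 0.015693812254435495 [-37.1  -0.7 211.4]
[0.6951327  0.13326325 0.25132083] 0.00011122041179900037 [-0.66  0.58  0.65  1.23 -0.34  1.43 -0.48]
0.03 [0.66902595 0.09387191 0.03      ]
0.034 [0.67217103 0.09625695 0.034     ]
0.04 [0.67688865 0.09983452 0.04      ]
```

View pics/w9.png

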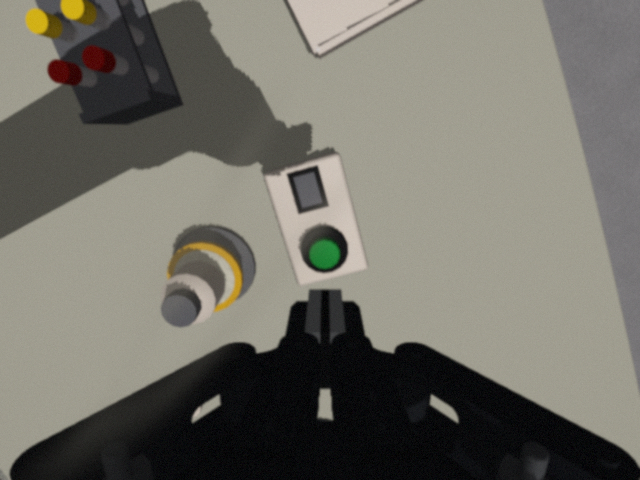

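View pics/s9.png

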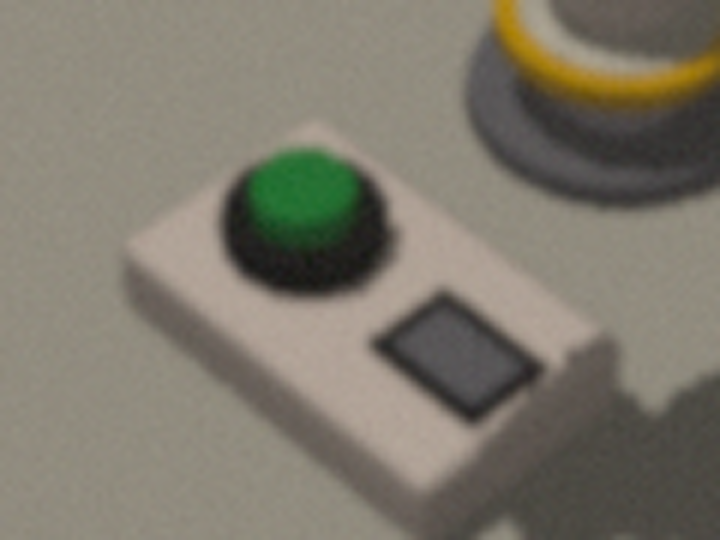

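The wrist picture shows the green button at (325,254), in line with the shut fingers at (325,295). Its top is at roughly z ≈ 0.04. I move over it and descend to about 15 mm above.

```bash
python3 -m pendant '[255,-37,-0.7,0,0, 255,0,0,45,0, 255,0,0,45,0, 255,0,0,45,0, 255,0,0,25,0, 255,0,0,10,0, 255,0,0,0,0, 255,0,0,0,0]'
python3 - <<'E'
from h import *
im=manip.get_image("wrist"); cv2.imwrite("pics/w10.png",im["pixels"][:,:,::-1])
im=manip.get_image("scene"); crop(im,(310,310),80,60,5,"pics/s10.png")
s=manip.state();print(s["position"],s["force"])
E
```

```text
t: 12.35
position: [0.6795, 0.0996, 0.0839]
ee_rot: [2.653, 1.682, 0.003]
force: [-0.2, 0.3, 0.4]
width: 0.0002
[0.67940337 0.0998904  0.08363744] [-0.80527516  0.33290888  0.41416219]
```

View pics/w10.png

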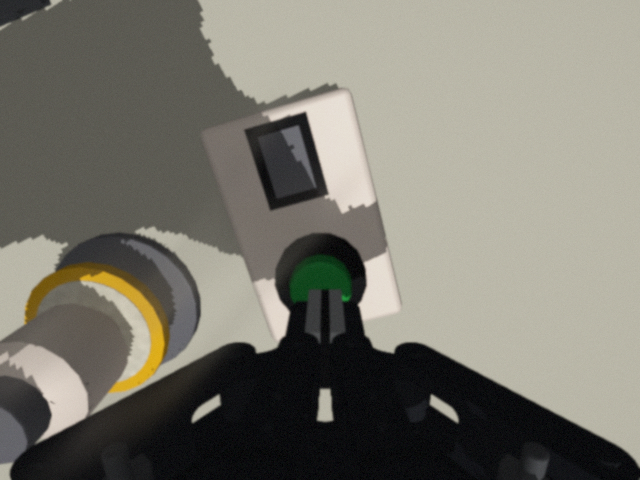

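View pics/s10.png

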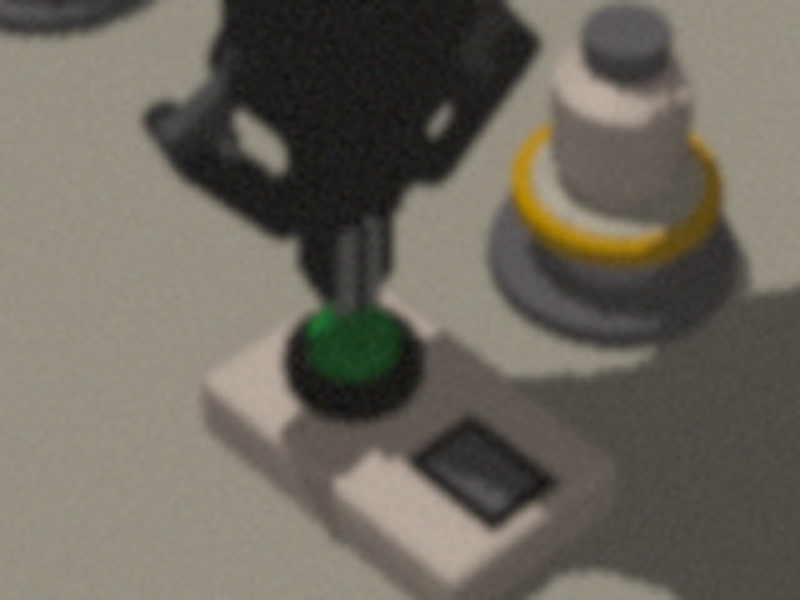

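The tip is over the button (wrist view about (325,290), button (320,280)) and the white bottle is clear. Pressing now in small steps, watching the force.

```bash
python3 -m pendant '[255,0,0,8,0, 255,0,0,6,0, 255,0,0,3,0, 255,0,0,0,0]'; python3 -m pendant '[255,0,0,2,0, 255,0,0,0,0]';python3 -m pendant '[255,0,0,2,0, 255,0,0,0,0]'
```

```text
t: 12.95
position: [0.6788, 0.1001, 0.0653]
ee_rot: [-2.653, -1.683, 0.0]
force: [-0.1, 1.5, 3.8]
width: 0.0003
t: 13.2
position: [0.6788, 0.1001, 0.0641]
ee_rot: [-2.652, -1.683, -0.001]
force: [-2.8, 1.1, 9.0]
width: -0.0
t: 13.45
position: [0.679, 0.1, 0.0639]
ee_rot: [-2.652, -1.682, -0.002]
force: [-11.4, 0.0, 23.6]
width: -0.0
```

```bash
python3 - <<'E'
from h import *
im=manip.get_image("wrist"); cv2.imwrite("pics/w11.png",im["pixels"][:,:,::-1])
im=manip.get_image("scene"); crop(im,(310,310),80,60,5,"pics/s11.png")
s=manip.state();print(s["position"],s["force"])
E
```

```text
[0.67897076 0.10003482 0.06385268] [-10.80921303   0.16952334  22.5207707 ]
```

View pics/s11.png

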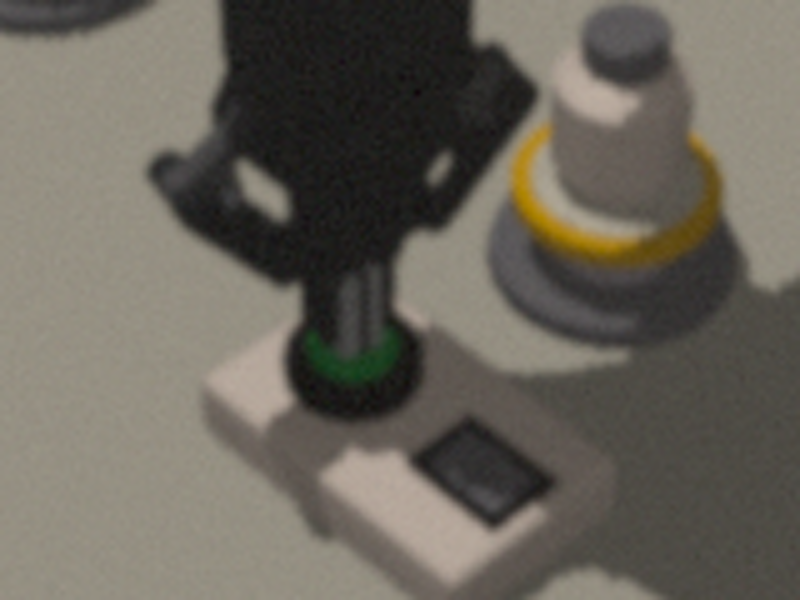

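View pics/w11.png

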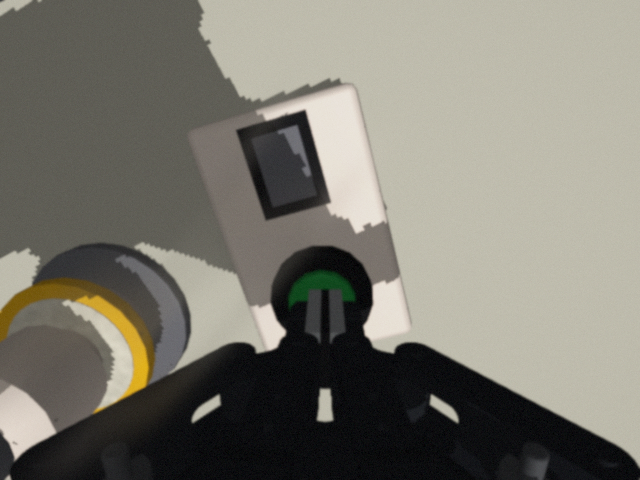

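```bash
python3 - <<'E'
import cv2,numpy as np
a=[cv2.imread(f"pics/s1{i}.png") for i in(0,1)]
for x in a:
    m=cv2.inRange(cv2.cvtColor(x,cv2.COLOR_BGR2HSV),(45,100,30),(85,255,255))
    print([ (c,np.nonzero(m[:,c])[0][[0,-1]].tolist()) for c in(308,313,318,323,328,385,390,395,400) if m[:,c].any()])
cv2.imwrite("pics/cmp.png",np.hstack([cv2.resize(x[270:450,250:450],(400,360)) for x in a]))
E
```

```text
[(308, [324, 353]), (313, [318, 364]), (318, [315, 369]), (323, [311, 376]), (328, [308, 378]), (385, [317, 373]), (390, [320, 366]), (395, [324, 358]), (400, [335, 353])]
[(308, [332, 350]), (313, [331, 365]), (318, [337, 372]), (323, [345, 373]), (328, [352, 375]), (385, [343, 370]), (390, [331, 367]), (395, [332, 362])]
```

View pics/cmp.png

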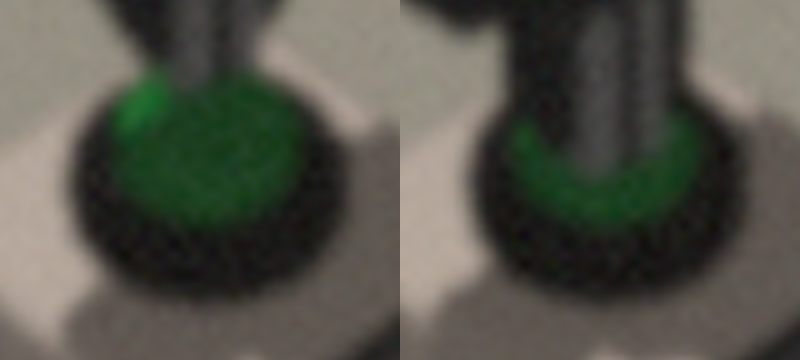

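The button's upper edge dropped about 2.6 px, which at this range is about 6 mm. It also hit a hard stop at 23 N, so it is fully down. I lift off and check everything.

```bash
python3 -m pendant '[255,0,0,-6,0, 255,0,0,-12,0, 255,0,0,-40,0, 255,0,0,-50,0, 255,0,0,-50,0, 255,-45,0,-20,0, 255,-50,0,0,0, 255,-45,0,0,0]'; python3 -m pendant '[255,-45,0,0,0, 255,0,0,0,0, 255,0,0,0,0]'
python3 - <<'E'
from h import *
a=meas("wrist",stand0=(.555,-.1432),bot0=(.555,-.1432),dbg="pics/d12.png")
im=manip.get_image("wrist"); cv2.imwrite("pics/w12.png",im["pixels"][:,:,::-1])
im=manip.get_image("scene"); cv2.imwrite("pics/s12.png",im["pixels"][:,:,::-1]); 
s=manip.state();print(s["position"],s["force"],s["t"],abs(s["joint_velocities"]).max())
o=cv2.imread("pics/scene0.png"); x=im["pixels"][:,:,::-1]; cv2.imwrite("pics/s12c.png",np.hstack([cv2.resize(z[180:340,130:400],(400,237)) for z in(o,x)]))
E
```

```text
t: 14.55
position: [0.6182, -0.0286, 0.2398]
ee_rot: [2.653, 1.682, 0.001]
force: [0.2, 0.3, 0.1]
width: -0.0002
t: 14.92
position: [0.6, -0.0669, 0.2395]
ee_rot: [-2.652, -1.683, -0.001]
force: [0.5, 1.2, 0.5]
width: -0.0001
bench,cap 139.0 9.0
wrist stand [ 0.5558 -0.1425] rms 0.0021 890 cap [ 0.5905 -0.0786] eqr 0.251 off(bot-stand) [34.7 63.9]
[ 0.60029178 -0.06612271  0.23910416] [-0.27156127  1.16684273 -0.05213606] 15.075 0.0030796436639085726
```

View pics/s12.png

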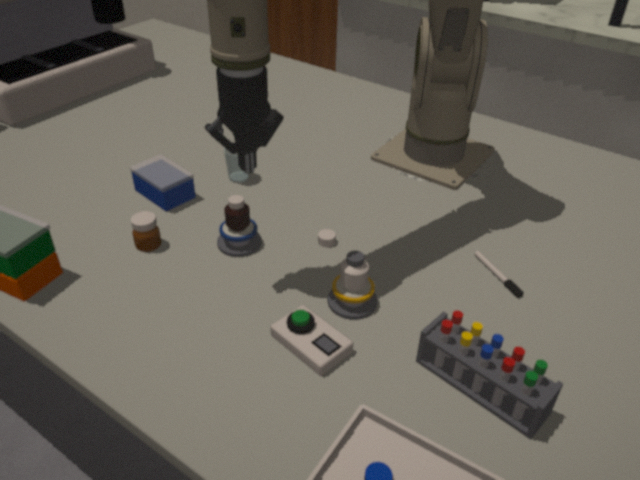

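View pics/w12.png

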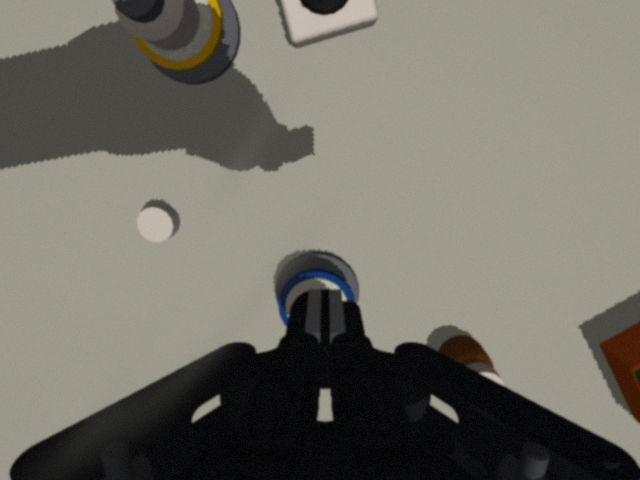

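View pics/s12c.png

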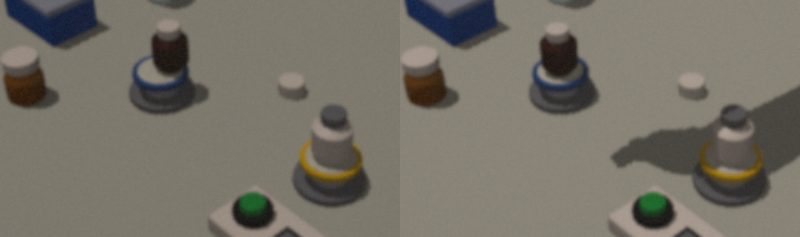

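The scene picture shows the brown bottle upright over the middle of the blue stand (237,215). The green button is up again at (301,319), and the white bottle, cap and other things are where they were. In the wrist view the fingers cover the bottle, so its automatic cap fit is invalid there. The arm is clear and still.

```bash
python3 -c "
from plant import manip
print(manip.sign_off())"
```

```text
the job is handed in; nothing more can be done
None
```

I centred the brown bottle on its stand, pressed the green button fully down and released it, and handed the job in at about 15 s of robot time.

- **Bottle:** It started 15 mm off centre. I straddled it with the fingers part-open and slid it across with one flat pad held low. Once the fingers were off, the wrist camera measured it about 1 mm from the stand's centre (-0.5, -1.0 mm) and upright.
- **Button:** I pressed with the shut fingers until they hit a hard stop at about 23 N. In the scene picture the button's top edge dropped by about its full 6 mm, and after I lifted off it had sprung back up.
- **Last checks:** The final scene picture shows the brown bottle upright and centred. The white bottle and the other things in the picture are where they were, and the arm is clear and still.
- **Checks that failed:** The last wrist-camera measurement of the bottle was invalid because the fingers hid the cap. The final centring therefore rests on the measurement before the press plus the scene picture. My first automatic fits from the top and scene cameras also failed, so I did not use them.

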